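# Put four mixed-up lab containers back on their own stands

### The arm

A 6-joint arm with a two-finger parallel gripper is mounted at the origin on the work surface. World frame = base frame: x ahead of the robot, y to its left, z up, the work surface at z = 0. Lengths are in m, angles in rad, forces in N, time in s.
With the tool pointing down it reaches from about 0.2 to 0.875 m from the base axis. Payload 3.4 kg.
Tool frame: the origin (TCP) lies midway between the tips of the shut fingers; the grasp point (between the pads) lies 19 mm behind it (r.pinch_z is the distance from the TCP to the grasp point, in m); z points along the fingers, y is the line along which they close (so a half turn about z gives the same grasp; the last joint's range is limited). The gripper opens to 94 mm and grips with 3 to 60 N. Pads are 16 mm wide; open, the fingers measure 119 mm over their backs; the gripper's body (75 mm by 177 mm) begins 78 mm behind the grasp point.
Start: joints at [1.215, 0.276, 1.505, -0, 1.361, -0.121], TCP at [0.134, 0.559, 0.205] pointing down, gripper open.
Joint ranges: [-2.89, 2.89], [-0.75, 2.08], [0.22, 2.7], [-1.18, 4.32], [0.11, 2.71], [-2.7, 2.7]. Speed limits (rad/s): [2.57, 2.57, 3.14, 3.14, 3.14, 3.14].

### API

Orientations are given as a unit quaternion [w, x, y, z].
In Python, from plant import r, imaging, inverse_kinematics, get_t, get_joints, get_dq, get_joint_efforts, get_ee_pos, get_tool_rot, get_wrist_force, get_torque, get_opening, get_finger_force gives the robot as it stands (r), with the cameras (imaging), the kinematics as plain functions and the readings as plain functions. Calls block until the motion is done:
- r.move_to(position, orientation): joint-space move of the TCP to a pose.
- r.move_l(position, rot=None, vel=0.15, guard=None): straight line of the TCP; rot=None keeps the orientation; vel is the mean speed in m/s. With guard (N) it stops when the force on the tool has changed by that much, and returns True; else False.
- r.movej(angles): joint-space move.
- r.gripper_to(opening, f_grip=None): finger opening in m; f_grip is the grip in N (None keeps the last); returns when the fingers have stopped.
- r.hold(seconds).
- inverse_kinematics(position, orientation): joint angles nearest the present ones, or None.
- imaging.snapshot(name): name is "side" or "top"; returns the picture (384x512x3 uint8, red, green, blue); there is no depth.
- imaging.get_calibration(name): a dict with "fx", "fy", "cx", "cy" (pixels), "position" and "orientation" of the camera in the world. Camera axes: x right, y down, z forward; pixel columns grow to the right and rows downward; lengths in m; the calibration is good to about 2 mm. A picture is of the moment at which its call begins. get_calibration takes no time and is no camera call.
A pose or a line that the arm cannot do raises r.PlanningError and nothing moves.
- r.sign_off(): hands the job in; it is judged then, once.
Readings, each from a call of its own:
- get_t(): time.
- get_joints(): joint angles.
- get_dq(): joint speeds.
- get_joint_efforts(): joint torques, N m.
- get_ee_pos(): TCP position.
- get_tool_rot(): TCP orientation.
- get_wrist_force(): force on the tool from outside, world axes, zero at the start.
- get_torque(): the same for the moment, N m.
- get_opening(): finger opening in m.
- get_finger_force(): force on a finger pad.
Only numpy, scipy, OpenCV 4.12 (cv2) and the standard library are available. Lean on these libraries where they do the work, as an engineer would, in place of code of your own. Each camera call takes 0.05 s, during which the arm holds its last target. There are 200 camera calls.

### The job

The containers beside the blood analysers got mixed up: the two round ones are on the angular stands and the two angular ones on the round stands. Put each upright in the middle of its own stand: the slim bottle on the small round one, the wide jar on the large round one, the square bottle on the square one and the tube rack lengthwise on the oblong one, the last two lined up with their stand's edges; the empty hexagonal stand may serve as a spare place. Do not tip any container over on the way, and leave the small glass beaker where it stands.

Things in the scene. Friction and masses are not known exactly. Their poses are not given: they have to be found in the camera images.
- slim_bottle: White plastic bottle with paper label, round, 38 mm in diameter up to 88 mm height, then a grey cap 25 mm in diameter, 115 mm high in all, about 0.12 kg. Loose, closed, rigid; origin at the centre of its underside, z up; starts standing on a stand that is not its own.
- wide_jar: Squat white round jar with a grey lid of the same width, 60 mm in diameter, 62 mm high, about 0.16 kg. Loose, closed, rigid; origin at the centre of its underside, z up; starts standing on a stand that is not its own.
- square_bottle: White bottle of square section, 42 x 42 mm and 64 mm high, with a round grey cap 28 mm in diameter on top, 80 mm high in all, about 0.13 kg; x and y axes square to its faces. Loose, closed, rigid; origin at the centre of its underside, z up; starts standing on a stand that is not its own.
- tube_rack: White block rack with ten small capped tubes fixed in it (grey tops), 84 mm long (its x) by 36 mm wide (its y), block 42 mm high, 50 mm with the tube tops, about 0.12 kg; grip it across its 36 mm width. Loose, closed, rigid; origin at the centre of its underside, z up; starts standing on a stand that is not its own.
- stand_round_small: Small round grey stand, 96 mm in diameter: home of the slim bottle. Plate 8 mm thick, flat top, no rim, bolted to the bench; origin at the centre of its underside (the top is at z = 8 mm).
- stand_round_large: Large round grey stand, 130 mm in diameter: home of the wide jar. Plate 8 mm thick, flat top, no rim, bolted to the bench; origin at the centre of its underside (the top is at z = 8 mm).
- stand_square: Square grey stand, 96 x 96 mm, x and y axes square to its edges: home of the square bottle. Plate 8 mm thick, flat top, no rim, bolted to the bench; origin at the centre of its underside (the top is at z = 8 mm).
- stand_long: Oblong grey stand, 130 mm long (its x) by 80 mm wide (its y): home of the tube rack, long side along long side. Plate 8 mm thick, flat top, no rim, bolted to the bench; origin at the centre of its underside (the top is at z = 8 mm).
- stand_hex: Hexagonal grey stand, 100 mm across flats, empty at the start: the spare place. Plate 8 mm thick, flat top, no rim, bolted to the bench; origin at the centre of its underside (the top is at z = 8 mm).
- beaker: Small open glass beaker, 38 mm across, 50 mm high, about 0.06 kg, loose among the stands; origin at the centre of its underside. To be left where it stands. (Beside it on the bench, unlisted and up to 50 mm high, stand a small pot with a red lid and a flat timer.)

How it is judged:
At the end, for the whole second after the job is handed in: Each container released, at rest and upright (0.1 rad) on its own stand, within 12 mm of its centre: slim bottle small round, wide jar large round, square bottle square, tube rack oblong; rack lengthwise and square bottle in line with their stand's edges within 0.2 rad (horizontal distance between slim_bottle and stand_round_small below 0.012 m and z of slim_bottle in the frame of stand_round_small between 0.004 and 0.012 m and angle between each of slim_bottle, wide_jar, square_bottle, tube_rack's own z axis and vertical below 0.1 rad and linear speed of each of slim_bottle, wide_jar, square_bottle, tube_rack below 0.02 m/s and angular speed of each of slim_bottle, wide_jar, square_bottle, tube_rack below 0.2 rad/s and horizontal distance between wide_jar and stand_round_large below 0.012 m and z of wide_jar in the frame of stand_round_large between 0.004 and 0.012 m and horizontal distance between square_bottle and stand_square below 0.012 m and z of square_bottle in the frame of stand_square between 0.004 and 0.012 m and horizontal distance between tube_rack and stand_long below 0.012 m and z of tube_rack in the frame of stand_long between 0.004 and 0.012 m and angle between the x axis of tube_rack and the x axis of stand_long, either way round below 0.2 rad and (angle between the x axis of square_bottle and the x axis of stand_square, either way round below 0.2 rad or angle between the x axis of square_bottle and the y axis of stand_square, either way round below 0.2 rad)); the robot touches nothing.
It fails at once if a container tipped over (more than 0.7 rad) (angle between any of slim_bottle, wide_jar, square_bottle, tube_rack's own z axis and vertical above 0.7 rad).
It fails at once if the glass beaker shifted by more than 20 mm or tipped (distance of beaker from where it was at the start of the episode above 0.02 m or angle between beaker's own z axis and vertical above 0.4 rad).
It also fails if it takes over 138 s, if anything falls off the work surface, if the arm or the gripper's body presses on something with over 40 N, if the wrist force passes 120 N, or if a joint passes its speed limit or range.

## Working session

There is one attempt and no reset: what is moved stays moved. The work goes in short steps, each a Python script; the robot and the scene stay as the last script left them, time stands still between calls to the robot, and variables do not carry over. Pictures are saved under pics/ and viewed, at most 14 in all, crops included, and the job is handed in when it is done.

```bash
ls; mkdir -p pics
python3 - <<'E'
from plant import r, imaging, inverse_kinematics, get_t, get_joints, get_dq, get_joint_efforts, get_ee_pos, get_tool_rot, get_wrist_force, get_torque, get_opening, get_finger_force
import cv2
for n in("top","side"):
    im=imaging.snapshot(n); cv2.imwrite(f"pics/{n}0.png",cv2.resize(im[:,:,::-1],(800,600),interpolation=cv2.INTER_CUBIC)); cv2.imwrite(f"{n}0.png",im[:,:,::-1]); print(imaging.get_calibration(n))
print(get_t(),get_ee_pos(),get_tool_rot(),r.pinch_z)
E
```

```text
pics
plant.py
{'fx': 366.71781812889196, 'fy': 366.71781812889196, 'cx': 259.78142732825603, 'cy': 187.74828607581586, 'position': array([0.42269984, 0.02394813, 0.78415434]), 'orientation': array([ 0.05146761, -0.70014716,  0.70754081, -0.08081482])}
{'fx': 405.98378597238263, 'fy': 405.98378597238263, 'cx': 259.14857728655903, 'cy': 202.2540530385421, 'position': array([0.46354775, 0.69333491, 0.52186127]), 'orientation': array([ 0.03017459, -0.05546317,  0.88267121, -0.46573046])}
0.1 [0.1335973  0.55875071 0.2047071 ] [-1.90717763e-04  1.17122698e-01  9.93117120e-01 -7.89579001e-04] 0.0188
```

View pics/top0.png

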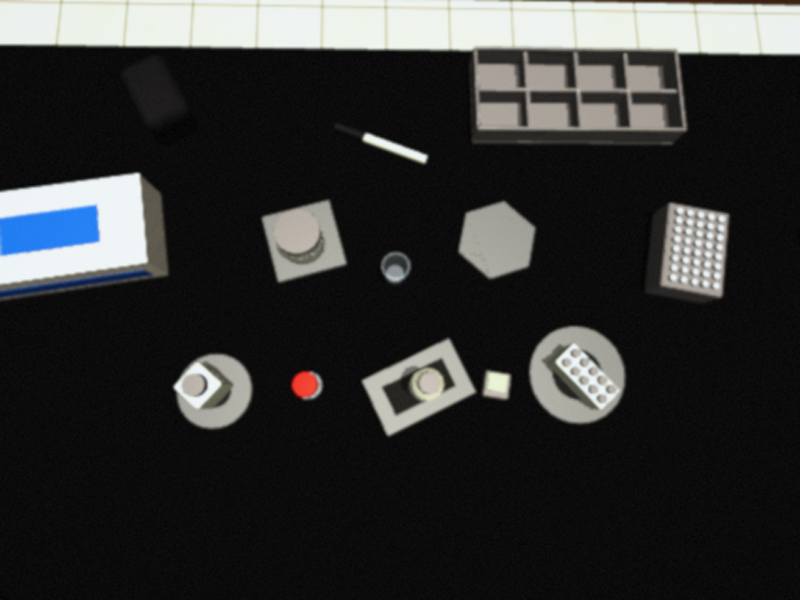

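View pics/side0.png

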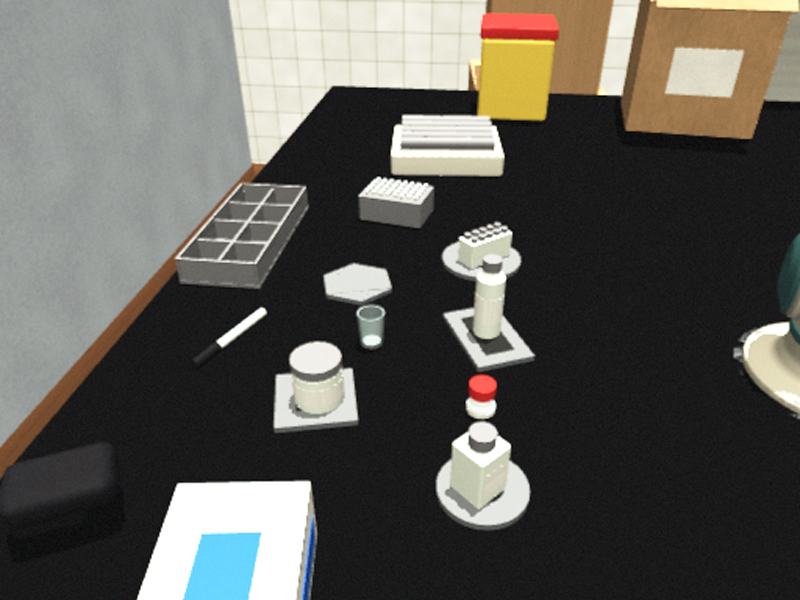

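Top view (800 px scale): the square stand with jar is at (304,241), hex at (497,240), small round with square bottle at (214,391), long stand with slim bottle at (419,387), large round with rack at (577,375), beaker at (396,267). The side view shows all of them upright. Next I'll enlarge crops.

Run:
```python
import cv2
t=cv2.imread("top0.png");s=cv2.imread("side0.png")
def c(im,x,y,w,h,k,n): cv2.imwrite(n,cv2.resize(im[y:y+h,x:x+w],None,fx=k,fy=k,interpolation=cv2.INTER_CUBIC))
c(t,105,125,200,150,4,"pics/tl.png"); c(t,225,125,200,150,4,"pics/tr.png"); c(s,170,135,180,105,4.4444,"pics/s1.png"); c(s,170,215,180,125,4.4444,"pics/s2.png")
```

```text
(no output)
```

View pics/tl.png

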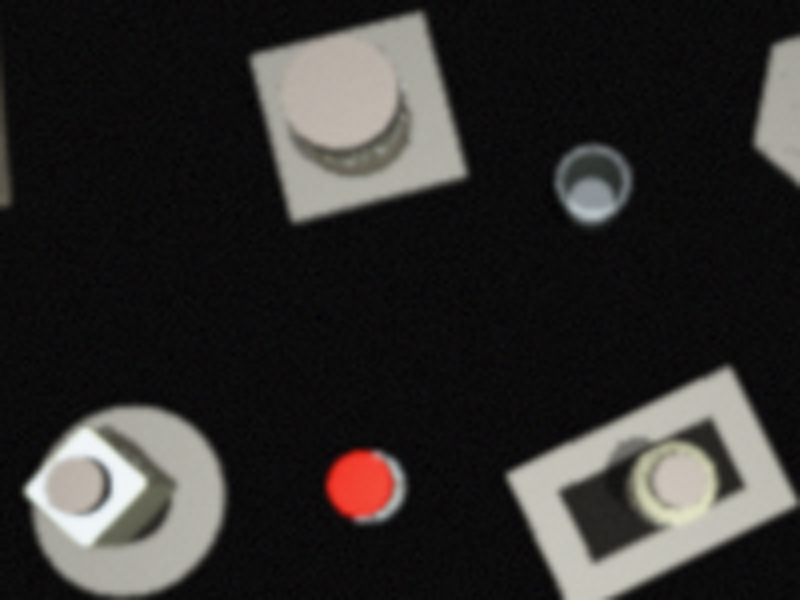

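View pics/tr.png

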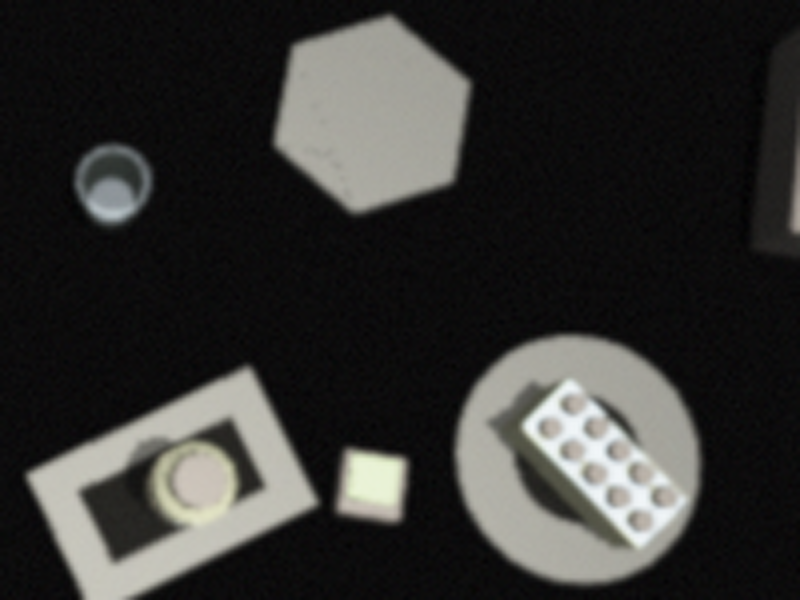

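View pics/s1.png

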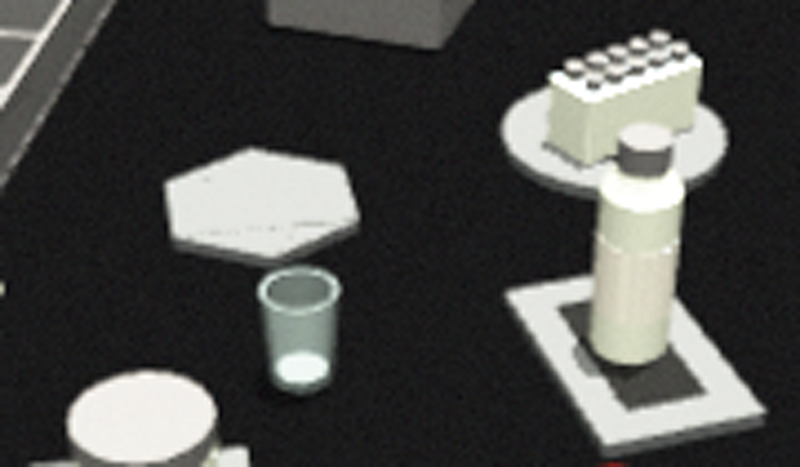

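View pics/s2.png

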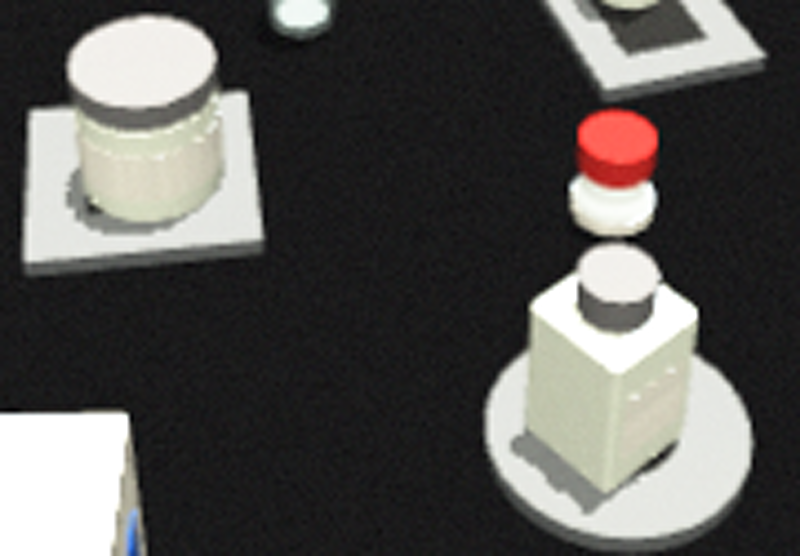

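Readings from the crops (hex flat and empty, all containers upright) go straight into triangulation.

```bash
cat > vis.py <<'E'
from plant import r, imaging, inverse_kinematics, get_t, get_joints, get_dq, get_joint_efforts, get_ee_pos, get_tool_rot, get_wrist_force, get_torque, get_opening, get_finger_force
import numpy as np
from scipy.spatial.transform import Rotation as R
def ray(cam,u,v):
    c=imaging.get_calibration(cam); q=c["orientation"]
    d=R.from_quat([*q[1:],q[0]]).apply([(u-c["cx"])/c["fx"],(v-c["cy"])/c["fy"],1])
    return c["position"],d/np.linalg.norm(d)
def plane(cam,uv,z):
    o,d=ray(cam,*uv); return o+d*(z-o[2])/d[2]
def tri(uvt,uvs):
    o1,d1=ray("top",*uvt);o2,d2=ray("side",*uvs)
    s=np.linalg.lstsq(np.c_[d1,-d2],o2-o1,rcond=None)[0]
    a=o1+d1*s[0];b=o2+d2*s[1]; return (a+b)/2,np.linalg.norm(a-b)
px=lambda ox,oy,k:(lambda p:((p[0]+.5)/k-.5+ox,(p[1]+.5)/k-.5+oy))
tl,tr,s1,s2=px(105,125,4),px(225,125,4),px(170,135,40/9),px(170,215,40/9)
E
python3 - <<'E'
from vis import *
np.set_printoptions(precision=4,suppress=True)
T={"jar":(tl((340,93)),s2((142,59))),"slim":(tl((681,480)),s1((646,138))),"sqcap":(tl((76,486)),s2((619,272))),
"rackL":(tr((570,378)),s1((701,66))),"rackA":(tr((521,424)),s1((597,100))),"rackB":(tr((521,424)),s1((549,77))),"rackC":(tr((640,549)),s1((701,66))),
"hex":(tr((372.5,113.5)),s1((261,203))),"long":(tl((651.5,488)),s1((636,352))),"rl":(tr((578,459)),s1((614,137))),"rs":(tl((129,500)),s2((618,435))),
"sqA":(tl((249,56)),s2((25,262))),"sqB":(tl((424,12)),s2((28,109))),"sqC":(tl((468,177)),s2((247,92))),"sqD":(tl((292,223)),s2((264,240)))}
for k,v in T.items(): print(k,*tri(*v))
print("planes top z=.008")
P={k:plane("top",tl(p),.008) for k,p in dict(sqA=(249,56),sqB=(424,12),sqC=(468,177),sqD=(292,223),rs=(129,500),lA=(507,473),lB=(730,367),lC=(796,503),lD=(572,613)).items()}
P["rl"]=plane("top",tr((578,459)),.008);P["hex"]=plane("top",tr((372.5,113.5)),.008);P["beaker top"]=plane("top",tr((113,181)),.05);P["red"]=plane("top",tl((361,485)),.045);P["timer"]=plane("top",tr((372,485)),.03)
for k,v in P.items(): print(k,v[:2])
print("block tops")
for n,f,z,c in(("sqb",tl,.072,[(89,427),(24,490),(86,548),(147,487)]),("rack",tr,.050,[(570,378),(521,424),(640,549),(690,500)])):
    p=np.array([plane("top",f(x),z)[:2] for x in c]);e=np.diff(np.r_[p,p[:1]],axis=0);print(n,p.mean(0),np.linalg.norm(e,axis=1),np.degrees(np.arctan2(e[:,1],e[:,0])))
for n,ks in(("sq","sqA sqB sqC sqD"),("long","lA lB lC lD")):
    p=np.array([P[k][:2] for k in ks.split()]);e=np.diff(np.r_[p,p[:1]],axis=0);print(n,p.mean(0),np.linalg.norm(e,axis=1),np.degrees(np.arctan2(e[:,1],e[:,0])))
print("jar",plane("top",T["jar"][0],.07),"slim",plane("top",T["slim"][0],.123),"sq",plane("top",T["sqcap"][0],.088))
print("side sqcap",plane("side",T["sqcap"][1],.088),"slim",plane("side",T["slim"][1],.123),"jar",plane("side",T["jar"][1],.07))
E
```

```text
jar [0.6402 0.133  0.0708] 0.0001373070021433427
slim [ 0.4437 -0.0301  0.1219] 0.0013641344774027002
sqcap [0.4461 0.2477 0.0876] 0.0006342602584130434
rackL [ 0.452  -0.2081  0.0786] 0.0816837769818224
rackA [ 0.4696 -0.1977  0.0515] 0.005670601386741847
rackB [ 0.4826 -0.1941  0.0648] 0.022145493704404304
rackC [ 0.4094 -0.2556  0.0465] 0.0010401392709368472
hex [ 0.6467 -0.1391  0.0069] 0.0014169027071947015
long [ 0.4416 -0.0238  0.0075] 0.005092821744172331
rl [ 0.4561 -0.2417  0.0044] 0.001113135144987429
rs [0.4411 0.2467 0.0055] 0.0010493791648180889
sqA [0.6792 0.1919 0.0101] 0.0013416615721207625
sqB [0.7059 0.0974 0.0086] 0.000384573129976068
sqC [0.6119 0.0727 0.008 ] 0.00011066258875017417
sqD [0.5865 0.1664 0.0088] 0.000631315501452026
planes top z=.008
sqA [0.6806 0.1925]
sqB [0.7059 0.0974]
sqC [0.612  0.0727]
sqD [0.587  0.1666]
rs [0.4416 0.246 ]
lA [0.4529 0.0516]
lB [ 0.5073 -0.0669]
lC [ 0.4354 -0.0996]
lD [0.3812 0.0182]
rl [ 0.4565 -0.2405]
hex [ 0.6471 -0.1388]
beaker top [0.5993 0.006 ]
red [0.4465 0.1224]
timer [ 0.4437 -0.1253]
block tops
sqb [0.446  0.2478] [0.041  0.0408 0.0389 0.0405] [ 135.5522 -132.0204  -44.0373   44.9615]
rack [ 0.4529 -0.2398] [0.0352 0.084  0.0362 0.0839] [ 130.7596 -138.1927  -49.0866   42.499 ]
sq [0.6464 0.1323] [0.0984 0.0971 0.0972 0.097 ] [ -75.0748 -165.2503  104.8678   15.462 ]
long [ 0.4442 -0.0242] [0.1304 0.079  0.1297 0.0791] [ -65.3531 -155.5181  114.6842   24.9551]
jar [0.6405 0.1331 0.07  ] slim [ 0.4443 -0.03    0.123 ] sq [0.4464 0.2476 0.088 ]
side sqcap [0.4458 0.2481 0.088 ] slim [ 0.4431 -0.0281  0.123 ] jar [0.6404 0.132  0.07  ]
```

Triangulated heights match the text (jar top 71 mm, slim bottle top 122 mm, square cap 88 mm, stands 7–9 mm), and so do edge lengths (rack 84×36, stands 96 and 130×79). Starting the moves.

```bash
cat > mv.py <<'E'
from vis import *
UP=0.28
def quat(deg,p):
    best=None
    for d in(deg,deg+180):
        a=np.radians(d+90)/2; q=np.array([0,np.cos(a),np.sin(a),0]); j=inverse_kinematics(p,q)
        if j is not None and (best is None or abs(j[5])<best[0]): best=(abs(j[5]),q)
    return best[1]
def go(p,q):
    try: r.move_l(p,q,vel=0.3)
    except r.PlanningError: print("move_to"); r.move_to(p,q)
def transfer(src,a0,dst,a1,h,w,f=20):
    """h: grasp height above underside; w: width gripped; angles of the closing line in degrees"""
    z=0.008+h-r.pinch_z
    P=[*src,UP]; go(P,quat(a0,P)); r.gripper_to(w+0.026)
    r.move_l([*src,z+.05],vel=.25); hit=r.move_l([*src,z],vel=.1,guard=10)
    r.gripper_to(w-0.01,f_grip=f); o=get_opening()
    r.move_l([*src,z+.03],vel=.1); r.move_l([*src,UP],vel=.25)
    o2=get_opening()
    P=[*dst,UP]; go(P,quat(a1,P))
    r.move_l([*dst,z+.03],vel=.25); hit2=r.move_l([*dst,z+.0005],vel=.05,guard=6); zr=get_ee_pos()[2]-z
    r.hold(.2); r.gripper_to(w+0.022); r.hold(.2)
    r.move_l([*dst,z+.06],vel=.12); r.move_l([*dst,UP],vel=.3)
    print("hit",hit,hit2,"open",o,o2,"dz",zr,"t",get_t())
def shot(n):
    import cv2; im=imaging.snapshot(n); cv2.imwrite(f"{n}_{get_t():.0f}.png",im[:,:,::-1]); return im
SQ,LONG,RS,RL,HEX=(.6462,.1323),(.4435,-.024),(.4415,.2462),(.4563,-.2408),(.647,-.139)
E
python3 - <<'E'
from mv import *
transfer((.446,.2478),-44,HEX,15,.040,.042)
transfer((.4440,-.0292),-44,RS,-44,.060,.038)
shot("top");shot("side")
E
ls *.png
```

```text
hit False True open 0.04232071718570268 0.042209738179399194 dz 0.00022493294339291994 t 12.2
hit False True open 0.037787174586902166 0.037834655045110445 dz 0.00020251493698131978 t 21.9917
side0.png
side_22.png
top0.png
top_22.png
```

Both went well (openings match widths). Rack and jar next.

Run:
```python
from mv import *
import cv2
transfer((.4529,-.2402),131.4,LONG,24.7,.027,.036)
transfer((.6404,.1330),15,RL,15,.032,.060)
t=shot("top");s=shot("side")
cv2.imwrite("pics/mid_s.png",cv2.resize(s[:,:,::-1],(800,600),interpolation=cv2.INTER_CUBIC))
cv2.imwrite("pics/mid_t.png",cv2.resize(t[120:285,105:425,::-1],(800,412),interpolation=cv2.INTER_CUBIC))
```

```text
hit False True open 0.03612044234899304 0.03571504710256322 dz 0.00021227335385434754 t 33.4
hit False True open 0.05976758720868305 0.059873477441951733 dz 0.0002691493668578078 t 44.3167
```

View pics/mid_t.png

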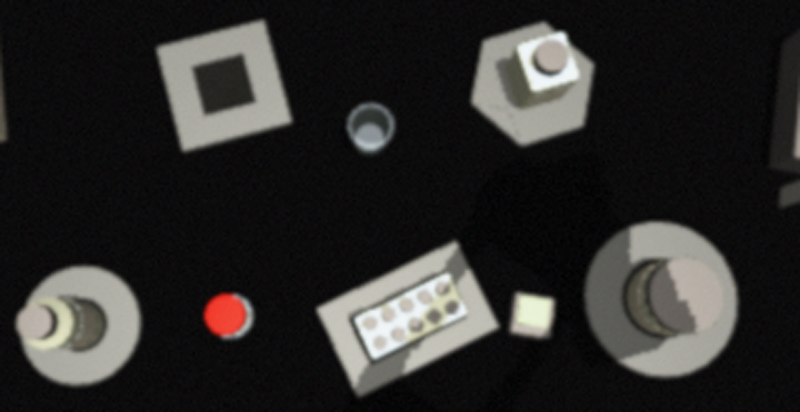

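View pics/mid_s.png

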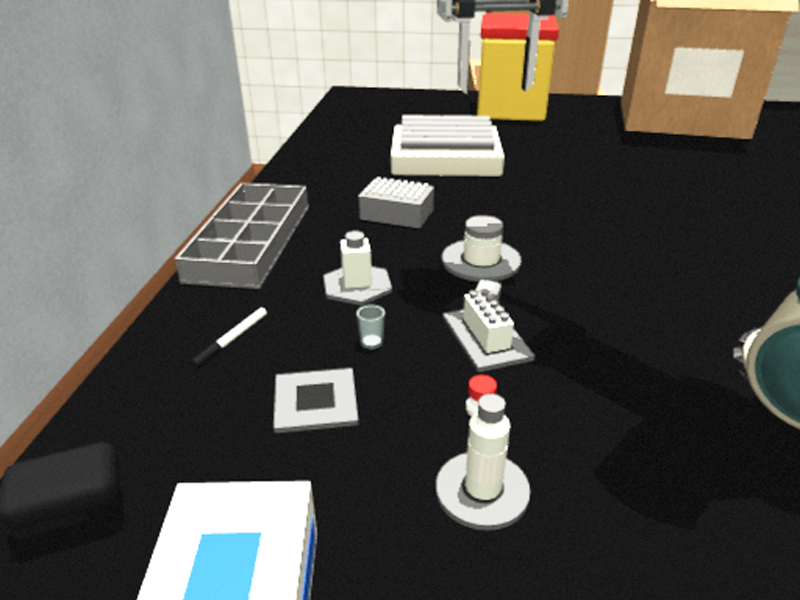

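The slim bottle stands on the small round (cap at (36,321) in the crop), the rack on the oblong (409,317), the jar on the large round (686,294) and the square bottle on the hex (547,60). The beaker at (370,127) has not moved. Now the last transfer.

Run:
```python
from mv import *
import cv2
transfer(HEX,15,SQ,15,.040,.042)
r.move_l([.3,.0,.35],vel=.3)
t=shot("top");s=shot("side")
cv2.imwrite("pics/end_s.png",cv2.resize(s[130:345,150:360,::-1],None,fx=2.8,fy=2.77,interpolation=cv2.INTER_CUBIC))
cv2.imwrite("pics/end_tl.png",cv2.resize(t[125:275,105:305,::-1],(800,600),interpolation=cv2.INTER_CUBIC))
cv2.imwrite("pics/end_tr.png",cv2.resize(t[125:275,225:425,::-1],(800,600),interpolation=cv2.INTER_CUBIC))
```

```text
hit False True open 0.04188355899724685 0.04195944840329633 dz 0.00030779540479766027 t 54.4
```

View pics/end_tl.png

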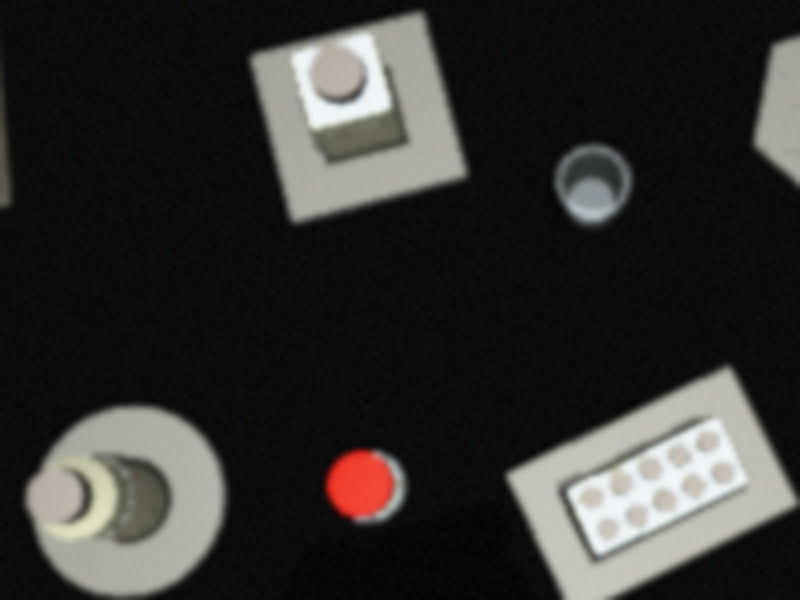

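View pics/end_tr.png

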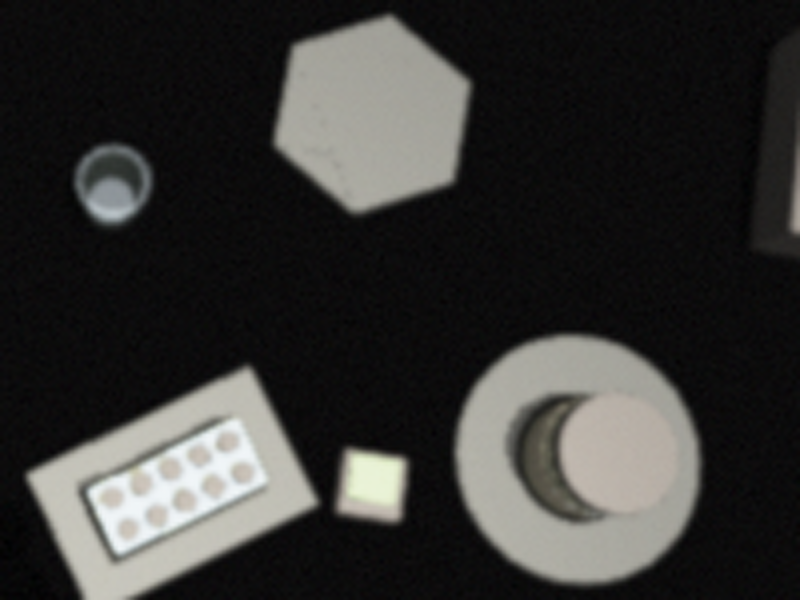

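View pics/end_s.png

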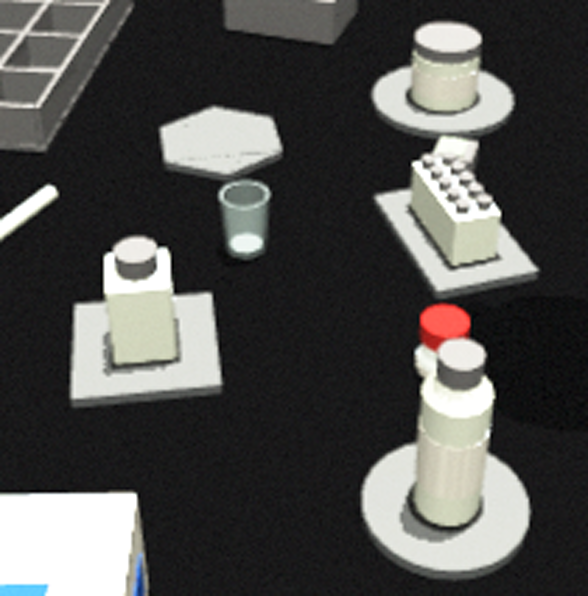

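All four stand upright on their own stands. Top crops: square cap (338,73), slim cap (55,496), rack corners around (656,487), jar lid (617,453). A numeric check comes next, and I hand in if everything is well inside 12 mm.

Run:
```python
from mv import *
e=lambda p:((p[0]+.5)/2.8-.5+150,(p[1]+.5)/2.77-.5+130)
ok=True
for n,p,z,t,s in(("sq",tl((338,73)),.088,SQ,(136,250)),("slim",tl((55,496)),.123,RS,(461,355)),("jar",tr((617,453)),.070,RL,(447,40)),("rack",tl((656,487)),.050,LONG,None)):
    d=plane("top",p,z)[:2]-t; print(n,d, tri(p,e(s)) if s else ""); ok&=np.linalg.norm(d)<.008
c=np.array([plane("top",tl(x),.05)[:2] for x in((567,490),(712,415),(747,484),(597,560))])
for a,b in((0,1),(3,2)): d=c[b]-c[a];print(np.degrees(np.arctan2(d[1],d[0])))
if ok: print(r.sign_off(),get_t())
```

```text
sq [-0.00098012 -0.00074693] (array([0.64527563, 0.13164421, 0.08729169]), np.float64(0.0003257907418222185))
slim [-0.00052744 -0.00101384] (array([0.44063919, 0.24547655, 0.12219208]), np.float64(0.0007125058214702845))
jar [0.00021274 0.00190011] (array([ 0.45620203, -0.24024149,  0.06627439]), np.float64(0.0009739374140390359))
rack [-2.94450400e-05  4.75693492e-04] 
-63.61669970365107
-64.44430545726765
the job is handed in; nothing more can be done
the job is handed in; nothing more can be done
```

I handed the job in after about 55 s: by my final camera check each container is upright, within about 2 mm of its own stand's centre, the rack is within about 2° of its stand's edges, the square bottle looks in line with its stand, and the beaker hasn't moved; `sign_off` returned no verdict.

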